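# Unclamp the tea-glass rack and bring out the teaspoon holder

### The job

Release the travel clamp on the tea-glass rack: unscrew its handwheel anticlockwise until the clamp's foot has risen clear of the metal ring on the wooden hold-down board, then swing the clamp arm well aside. Lift the board off and lay it flat and lengthwise on the middle of the cork mat, then take the steel teaspoon holder out of the rack and stand it upright on the metal tray. Leave the glasses standing in their slots and do not disturb the sugar shaker, the pot lid or the canister.

Things in the scene. Friction and masses are not known exactly. Their poses are not given: they have to be found in the camera images.
- rack: Open wooden box 264 x 200 mm, walls 44 mm high, fixed, with six square slots (54 mm) in grey silicone at x = -66, 0, 66 and y = -46, 46 mm; slot floor 14, silicone top 40 mm up. Origin: underside centre, on the table; x points away from the robot, z up. Four 10 mm pins at x = +-112, y = +-58 mm, tops 114 mm up, flank the board. Beyond the column at x = 150 mm the flap lies folded open.
- wheel (a joint): Turn of the steel handwheel (90 mm across, 14 mm thick) in rad about the upright screw axis, growing anticlockwise seen from above; 0 = fully down, stop at 16.4. Wheel and stem rise 16 mm per turn. Turns easily (about 1 N at the grip), stays where left. At wheel 0 and clamp_arm 0 the grip stands on the rack's +x side of the axis. Wheel underside at 0: 168 mm above the table.
- stem (a joint): Rise of the stem and its foot in m: 0 fully down (foot's underside 1 mm above the board, 23 mm deep inside the ring), 0.042 top. The foot is clear of the ring above 0.023; to count as clear it must reach 0.025 (9.8 rad of the wheel).
- wheel_grip (a point): Top centre of the upright, freely spinning wooden grip on the handwheel: a round post 20 mm in diameter standing 45 mm above the wheel's rim, its axis 36 mm from the screw axis. The point travels round and rises with the wheel.
- foot (a point): Centre of the underside of the stem's foot, on the screw axis, which is 150 mm from the arm's pivot. Foot 26 mm in diameter, with 5 mm of play all round in the board's ring; fully down it is 113 mm above the table.
- clamp_arm (a joint): Swing of the clamp arm in rad about the column; 0 = over the board, pointing to the rack's -x; positive anticlockwise seen from above (free end then moves to the rack's -y); stops at +-1.6. Stiff (about 2.5 N at the end peg), stays where left. Either side will do; aside = at least 0.75. Blocked while the foot is in the ring. Arm 26 mm wide, 16 thick, underside 142 mm above the table.
- swing_peg (a point): Top centre of the upright wooden peg at the free end of the arm, for swinging it: 18 mm in diameter, standing 46 mm above the arm's top, its top 204 mm above the table; 260 mm from the pivot, 110 mm beyond the screw axis.
- swing_pivot (a point): Pivot of the arm, on the column's axis, 142 mm above the table.
- board: Loose plywood hold-down board, 240 (x) x 100 (y) x 14 mm, 0.2 to 0.4 kg, lying on the glasses' rims 98 mm above the table, with 3 mm play between the guide pins. Origin: underside centre. In the middle of its top stands an aluminium ring, 48 mm outside, 36 mm inside, top 38 mm above the origin, in which the clamp's foot sits; the board can be lifted by it.
- mat: Cork mat 300 (x) x 160 (y) x 6 mm, fixed on the table to one side of the rack. Origin: underside centre. The board is to lie on it lengthwise: long axis within 20 degrees of the mat's, centres within 50 mm.
- holder: Teaspoon holder: empty straight-sided steel cup, 50 mm in diameter, 84 mm high, about 0.15 kg, in one of the six slots under the board. Origin: underside centre; z up.
- tray: Aluminium serving tray 300 (x) x 160 (y) mm, fixed on the table to the other side of the rack; floor 6 mm thick, rim 14 mm high and 6 mm thick. Origin: underside centre. The sugar shaker stands near its +x end; the rest of it is free.
- glass1: Clear waisted tea glass, 84 mm high, 56 mm across the rim and 42 to 48 mm below, in a slot of the rack. Origin: underside centre; z up.
- glass2: Clear waisted tea glass, 84 mm high, 56 mm across the rim and 42 to 48 mm below, in a slot of the rack. Origin: underside centre; z up.
- glass3: Clear waisted tea glass, 84 mm high, 56 mm across the rim and 42 to 48 mm below, in a slot of the rack. Origin: underside centre; z up.
- glass4: Clear waisted tea glass, 84 mm high, 56 mm across the rim and 42 to 48 mm below, in a slot of the rack. Origin: underside centre; z up.
- glass5: Clear waisted tea glass, 84 mm high, 56 mm across the rim and 42 to 48 mm below, in a slot of the rack. Origin: underside centre; z up.
- shaker: Glass sugar shaker with a steel top, 64 mm in diameter, 107 mm high, standing near the +x end of the tray. Origin: underside centre; z up.
- pot_lid: White ceramic pot lid with a knob, 92 mm in diameter, 46 mm high, lying on the table beyond the mat or the tray. Origin: underside centre; z up.
- canister: Steel tea canister, 84 mm in diameter, 107 mm high, standing on the table beyond the mat or the tray. Origin: underside centre; z up.

How it is judged:
On the way, in this order (a step that is already met when the one before it is completed fails the run):
1. the clamp's foot has been screwed up clear of the ring, the arm still over the board (value of joint stem above 0.025 m and value of joint clamp_arm between -0.2 and 0.2 rad), for 0.1 s.
2. the clamp arm has been swung aside ((value of joint clamp_arm above 0.75 rad or value of joint clamp_arm below -0.75 rad)), for 0.1 s.
3. the board lies flat on the cork mat (horizontal distance between board and mat below 0.05 m and z of board in the frame of mat below 0.012 m and angle between board's own z axis and vertical below 0.06 rad and angle between the x axis of board and the x axis of mat, either way round below 0.35 rad and linear speed of board below 0.03 m/s), for 0.2 s.
At the end, for the whole second after the job is handed in: Stem still at least 23 mm up and arm at least 0.75 rad aside; board flat (0.06 rad) on the mat, centres within 50 mm, long axes within 0.35 rad; holder upright (0.08 rad) on the tray floor, wholly inside its rim; both released and at rest (value of joint stem above 0.023 m and (value of joint clamp_arm above 0.75 rad or value of joint clamp_arm below -0.75 rad) and horizontal distance between board and mat below 0.05 m and z of board in the frame of mat below 0.012 m and angle between board's own z axis and vertical below 0.06 rad and angle between the x axis of board and the x axis of mat, either way round below 0.35 rad and x of holder in the frame of tray between -0.122 and 0.122 m and y of holder in the frame of tray between -0.052 and 0.052 m and z of holder in the frame of tray below 0.012 m and angle between holder's own z axis and vertical below 0.08 rad and linear speed of each of board, holder below 0.02 m/s); the robot touches nothing.
It fails at once if a glass is tipped or moved more than 30 mm from its place (angle between any of glass1, glass2, glass3, glass4, glass5's own z axis and vertical above 0.4 rad or distance of any of glass1, glass2, glass3, glass4, glass5 from where it was at the start of the episode above 0.03 m).
It fails at once if the sugar shaker, the pot lid or the canister is moved more than 30 mm or tipped (distance of any of shaker, pot_lid, canister from where it was at the start of the episode above 0.03 m or angle between any of shaker, pot_lid, canister's own z axis and vertical above 0.4 rad).
It also fails if it takes over 72 s, if anything falls off the work surface, if the arm or the gripper's body presses on something with over 40 N, if the wrist force passes 120 N, or if a joint passes its speed limit or range.

### The arm

A 7-joint arm with a two-finger parallel gripper is mounted at the origin on the work surface. World frame = base frame: x ahead of the robot, y to its left, z up, the work surface at z = 0. Lengths are in m, angles in rad, forces in N, time in s.
With the tool pointing down it reaches from about 0.4 to 0.9 m from the base axis. Payload 5.6 kg.
Tool frame: the origin (TCP) lies on the centre line of the jaws, within the pads' length; the fingertips stand 11 mm ahead of it and the grasp point (between the pads) lies 8 mm behind it (ctrl.tip_reach is the distance from the TCP to the fingertips, in m); x points along the fingers, y is the direction in which the jaws open and shut, and the axes are right-handed (so a half turn about x gives the same grasp; the last joint's range is limited). The gripper opens to 92 mm and grips with 3 to 60 N. Pads are 20 mm wide; open, the fingers measure 128 mm over their backs; the gripper's body (75 mm by 189 mm) begins 69 mm behind the grasp point.
Start: joints at [-1.148, 0.468, -0.012, 1.603, 0.006, 1.071, -0.056], TCP at [0.292, 0.581, 0.226] pointing down, gripper open.
Joint ranges: [-2.53, 2.53], [-0.31, 2.02], [-1.57, 1.55], [0.28, 2.44], [-1.29, 4.43], [0.15, 1.84], [-2.92, 2.92]. Speed limits (rad/s): [2.57, 2.57, 3.14, 3.14, 3.14, 3.14, 3.14].

### API

Orientations are given as a unit quaternion [w, x, y, z].
In Python, from bench import ctrl, viewer gives the robot as it stands. The module is installed in compiled form; this text tells all that it offers. Calls block until the motion is done:
- ctrl.reach(position, orientation): joint-space move of the TCP to a pose.
- ctrl.servo_line(position, ori=None, max_speed=0.15): straight line of the TCP; ori=None keeps the orientation; max_speed is the mean speed in m/s.
- ctrl.set_joints(angles): joint-space move.
- ctrl.release() and ctrl.grasp(force=None): open the fingers fully, or close them until they stop; force is the grip in N (None keeps the last).
- ctrl.wait(seconds).
- ctrl.ik(position, orientation): joint angles nearest the present ones, or None.
- viewer.capture(name): name is "side" or "top" or "wrist"; returns the picture (400x640x3 uint8, blue, green, red); there is no depth.
- viewer.get_calibration(name): a dict with "K" (3x3 intrinsics, pixels), "R" (3x3) and "t" (3): a world point X has camera coordinates R X + t. Camera axes: x right, y down, z forward; pixel columns grow to the right and rows downward; lengths in m; the calibration is good to about 2 mm. A picture is of the moment at which its call begins: read the wrist's pose just before it. get_calibration takes no time and is no camera call; for the wrist camera it gives the pose at the moment of the call.
A pose or a line that the arm cannot do raises ctrl.IKError and nothing moves.
- ctrl.job_done(): hands the job in, once; it reports no verdict.
Readings, each from a call of its own:
- ctrl.get_t(): time.
- ctrl.get_q(): joint angles.
- ctrl.get_joint_velocities(): joint speeds.
- ctrl.get_tau(): joint torques, N m.
- ctrl.get_tool_pos(): TCP position.
- ctrl.get_tcp_rot(): TCP orientation.
- ctrl.get_ft_force(): force on the tool from outside, world axes, zero at the start.
- ctrl.get_wrist_torque(): the same for the moment, N m.
- ctrl.get_finger_gap(): opening from 0.0 (shut) to 1.0 (fully open).
Only numpy, scipy, OpenCV 4.12 (cv2) and the standard library are available. Lean on these libraries where they do the work, as an engineer would, in place of code of your own. Each camera call takes 0.05 s, during which the arm holds its last target.

## Working session

There is one attempt and no reset: what is moved stays moved. The work goes in short steps, each a Python script; the robot and the scene stay as the last script left them, time stands still between calls to the robot, and variables do not carry over. Pictures are saved under pics/ and viewed, and the job is handed in when it is done.

```bash
mkdir -p pics; ls; python3 - <<'E'
from bench import ctrl, viewer
import cv2, numpy as np
for n in ["side","top","wrist"]:
    im=viewer.capture(n); cv2.imwrite(f"pics/a_{n}.png",im)
    c=viewer.get_calibration(n); print(n,c["K"].tolist(),np.round(c["R"],3).tolist(),np.round(c["t"],3).tolist(), (-c["R"].T@c["t"]).round(3))
print(ctrl.get_t(),ctrl.get_tool_pos(),ctrl.get_tcp_rot(),ctrl.tip_reach)
E
```

```text
pics
side [[434.16064113666386, 0.0, 328.3646387346255], [0.0, 434.16064113666386, 204.2755690773752], [0.0, 0.0, 1.0]] [[-0.995, -0.102, -0.009], [-0.07, 0.737, -0.672], [0.076, -0.668, -0.74]] [0.587, 0.133, 1.209] [0.502 0.77  0.99 ]
top [[379.10058358014794, 0.0, 320.1850884957023], [0.0, 379.10058358014794, 200.43529394442623], [0.0, 0.0, 1.0]] [[0.021, -1.0, -0.013], [-0.986, -0.019, -0.168], [0.168, 0.016, -0.986]] [-0.0, 0.59, 1.192] [ 0.381 -0.008  1.275]
wrist [[293.5441551222592, 0.0, 324.744634004911], [0.0, 293.5441551222592, 200.85996845354163], [0.0, 0.0, 1.0]] [[0.45, 0.893, -0.002], [0.864, -0.434, 0.257], [0.228, -0.117, -0.967]] [-0.648, -0.029, 0.391] [0.227 0.612 0.385]
0.15 [0.29181396 0.5803385  0.22483765] [ 0.6879475   0.1627273   0.68807997 -0.16368878] 0.011
```

View pics/a_top.png

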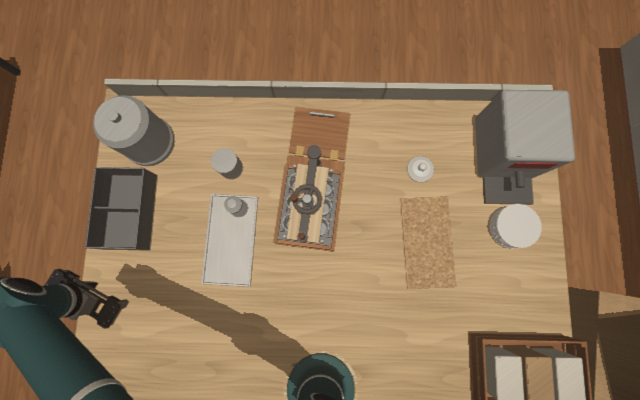

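View pics/a_side.png

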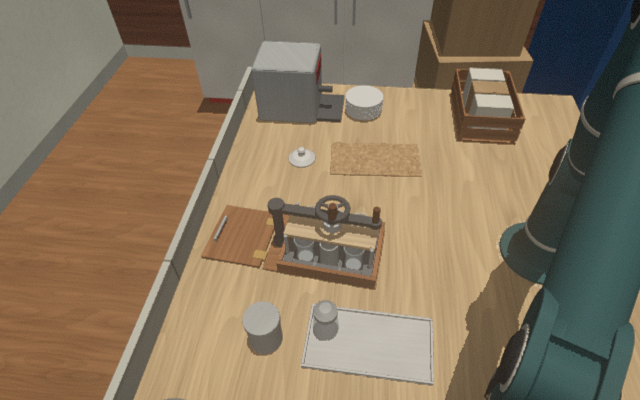

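View pics/a_wrist.png

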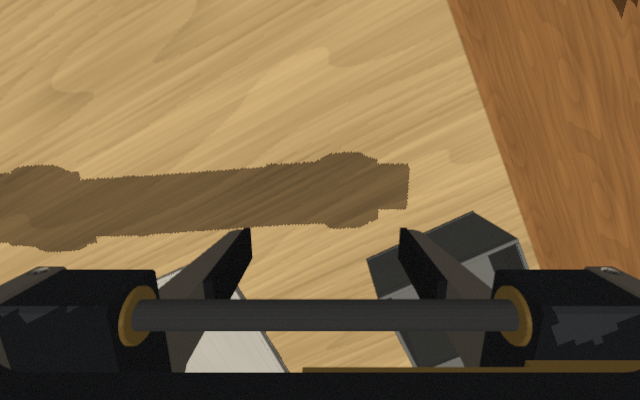

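Top view: rack near pixel (308,205), tray left (230,240), mat right (428,242), lid (421,169), canister (225,161), shaker (234,205). I'll zoom in on the rack.

```bash
python3 - <<'E'
import cv2
a=cv2.imread("pics/a_top.png"); cv2.imwrite("pics/b_top.png",cv2.resize(a[95:260,260:360],None,fx=3.6,fy=3.6,interpolation=cv2.INTER_CUBIC))
a=cv2.imread("pics/a_side.png"); cv2.imwrite("pics/b_side.png",cv2.resize(a[185:295,195:395],None,fx=4,fy=4,interpolation=cv2.INTER_CUBIC))
E
```

```text
(no output)
```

View pics/b_top.png

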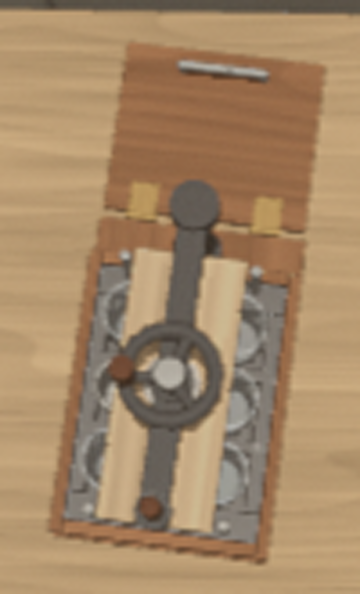

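View pics/b_side.png

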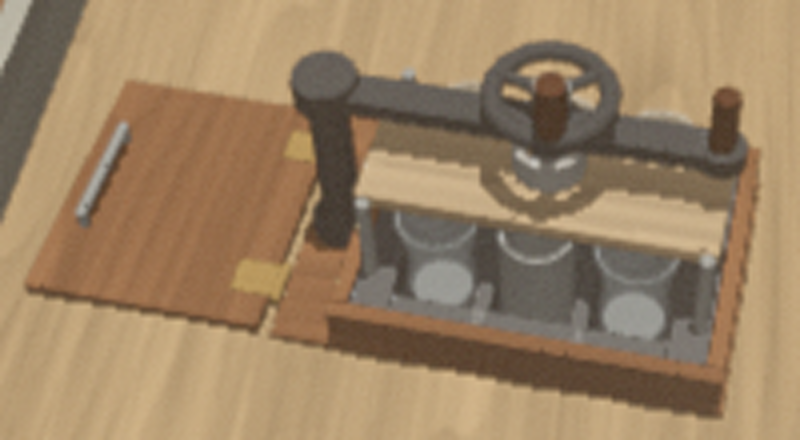

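```bash
cat > h.py <<'E'
from bench import ctrl, viewer
import cv2, numpy as np
from scipy.spatial.transform import Rotation as Rn
def quat(yaw):
    "tool x down; jaw axis y at world yaw; z = x cross y"
    x=np.array([0,0,-1.]); y=np.array([np.cos(yaw),np.sin(yaw),0]); z=np.cross(x,y)
    q=Rn.from_matrix(np.c_[x,y,z]).as_quat(); return q[[3,0,1,2]]
def ray(c,px):
    d=c["R"].T@np.linalg.inv(c["K"])@np.array([px[0],px[1],1.]); return -c["R"].T@c["t"],d/np.linalg.norm(d)
def onz(c,px,z):
    o,d=ray(c,px); return o+d*(z-o[2])/d[2]
def tri(obs):
    A=np.zeros((3,3));b=np.zeros(3)
    for c,p in obs:
        o,d=ray(c,p);M=np.eye(3)-np.outer(d,d);A+=M;b+=M@o
    X=np.linalg.solve(A,b); return X,[np.linalg.norm((np.eye(3)-np.outer(d,d))@(X-o)) for o,d in (ray(c,p) for c,p in obs)]
def proj(c,X):
    v=c["R"]@np.asarray(X)+c["t"]; return (c["K"]@v)[:2]/v[2]
def snap(n,f):
    c=viewer.get_calibration(n); im=viewer.capture(n); cv2.imwrite(f"pics/{f}.png",im); np.savez(f"pics/{f}.npz",**c); return im,c
E
python3 - <<'E'
from h import *
R=Rn.from_quat(np.r_[ctrl.get_tcp_rot()[1:],ctrl.get_tcp_rot()[0]]).as_matrix()
c=viewer.get_calibration("wrist");o=-c["R"].T@c["t"]
print(R.round(2), R.T@(o-ctrl.get_tool_pos()))
ct=viewer.get_calibration("top");cs=viewer.get_calibration("side")
T=lambda x,y:(260+x/3.6,95+y/3.6)
S=lambda x,y:(195+x/4,185+y/4)
for n,a,b in [("grip",T(122,368),S(550,80)),("peg",T(152,507),S(727,95)),("col",T(195,203),S(325,73))]:
    print(n,tri([(ct,a),(cs,b)]))
for y in [np.pi/2,-np.pi/2,0,np.pi]:
  for p in [(0.6,0.03,.35),(.55,.03,.2),(.7,.3,.2),(.5,-.3,.2),(.5,.25,.1)]:
    j=ctrl.ik(p,quat(y)); print(round(y,2),p,None if j is None else np.round(j,2))
E
```

```text
[[-0.    0.45  0.89]
 [-0.    0.89 -0.45]
 [-1.   -0.    0.  ]] [-0.15974051 -0.00074974 -0.0722652 ]
grip (array([0.5685615 , 0.08278064, 0.2264731 ]), [np.float64(0.001416708904273179), np.float64(0.0014167089042730334)])
peg (array([0.46267259, 0.0579774 , 0.19670096]), [np.float64(0.0012062083954564426), np.float64(0.0012062083954563923)])
col (array([0.72149371, 0.03137896, 0.16138779]), [np.float64(0.00021188562883769313), np.float64(0.00021188562883738584)])
1.57 (0.6, 0.03, 0.35) [-0.34  0.29  0.3   1.59 -0.09  1.28  1.54]
1.57 (0.55, 0.03, 0.2) [-0.32  0.33  0.24  1.89 -0.1   0.94  1.55]
1.57 (0.7, 0.3, 0.2) [-0.47  0.68  0.03  1.31 -0.02  1.15  1.13]
1.57 (0.5, -0.3, 0.2) [-0.12  0.47  0.8   1.84 -0.39  1.    2.41]
1.57 (0.5, 0.25, 0.1) [-0.52  0.48  0.    1.92 -0.    0.74  1.05]
-1.57 (0.6, 0.03, 0.35) [-0.67  0.33  0.74  1.61 -0.23  1.29 -1.47]
-1.57 (0.55, 0.03, 0.2) [-0.68  0.38  0.71  1.91 -0.3   0.96 -1.4 ]
-1.57 (0.7, 0.3, 0.2) [-0.82  0.75  0.63  1.34 -0.44  1.2  -1.72]
-1.57 (0.5, -0.3, 0.2) [-0.23  0.52  0.96  1.84 -0.5   1.04 -0.64]
-1.57 (0.5, 0.25, 0.1) [-0.97  0.53  0.58  1.95 -0.4   0.77 -1.73]
0 (0.6, 0.03, 0.35) [-0.54  0.3   0.55  1.61 -0.16  1.28  0.04]
0 (0.55, 0.03, 0.2) [-0.53  0.35  0.51  1.9  -0.21  0.94  0.08]
0 (0.7, 0.3, 0.2) [-0.64  0.69  0.32  1.32 -0.22  1.16 -0.3 ]
0 (0.5, -0.3, 0.2) [-0.19  0.5   0.9   1.84 -0.46  1.02  0.9 ]
0 (0.5, 0.25, 0.1) [-0.75  0.49  0.29  1.94 -0.2   0.74 -0.35]
3.14 (0.6, 0.03, 0.35) [ 0.74  0.64 -1.32  1.52  0.62  1.46  2.55]
3.14 (0.55, 0.03, 0.2) [ 0.79  0.76 -1.32  1.82  0.79  1.22  2.37]
3.14 (0.7, 0.3, 0.2) [-0.27  0.71 -0.3   1.29  0.21  1.18  2.56]
3.14 (0.5, -0.3, 0.2) [-0.41  0.77  1.35  1.85 -0.81  1.22 -1.93]
3.14 (0.5, 0.25, 0.1) [-0.27  0.51 -0.32  1.91  0.22  0.76  2.43]
```

```bash
python3 - <<'E'
from h import *
ctrl.reach([.57,-.04,.37],quat(-0.1)); print(ctrl.get_t(),ctrl.get_tool_pos())
im,c=snap("wrist","c_w1")
for n,X in dict(grip=[.5686,.0828,.231],peg=[.4627,.058,.204],col=[.7215,.0314,.158]).items(): print(n,proj(c,X))
E
```

```text
2.6167 [ 0.57012166 -0.03854885  0.36959931]
grip [311.19318082  68.68271286]
peg [215.57254154 109.0469817 ]
col [444.20648084 111.7404063 ]
```

View pics/c_w1.png

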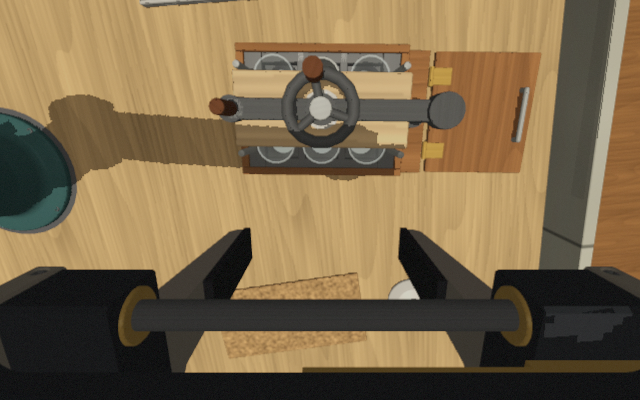

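The wrist view shows the grip top at about (313,66), the peg at (216,106), the hub at (320,108) and the column at (447,111). These match the predictions to within 3 px. I'll refine the positions with colour and segment them.

```bash
python3 - <<'E'
from h import *
c=dict(np.load("pics/c_w1.npz")); im=cv2.imread("pics/c_w1.png")
cv2.imwrite("pics/c_z.png",cv2.resize(im[30:190,190:480],None,fx=2.7,fy=2.7,interpolation=cv2.INTER_CUBIC))
for n,p,z in [("grip",(313,66),.231),("peg",(216,106),.204),("hub",(320,108),.187),("col",(447,111),.16)]: print(n,onz(c,p,z))
# board/rack outline corners: rack wall top z=.044
E
```

```text
grip [0.57053993 0.08494317 0.231     ]
peg [0.46374356 0.06098773 0.204     ]
hub [0.5726888  0.04903323 0.187     ]
col [0.7240586 0.0319355 0.16     ]
```

View pics/c_z.png

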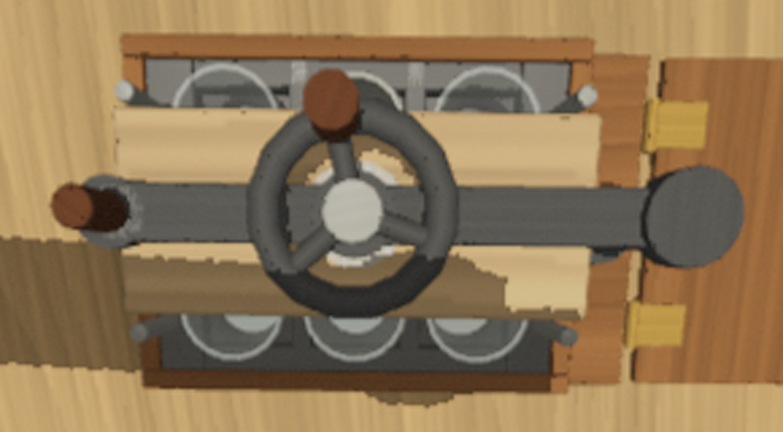

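```bash
python3 - <<'E'
from h import *
q=quat(-0.1)
ctrl.servo_line([.570,.084,.29],q,0.25)
ctrl.servo_line([.570,.084,.213],q,0.15)
print(ctrl.get_ft_force())
ctrl.grasp(12); print(ctrl.get_t(),ctrl.get_finger_gap()*92,ctrl.get_ft_force(),ctrl.get_tool_pos())
snap("side","d_s");snap("wrist","d_w")
im=cv2.imread("pics/d_s.png");cv2.imwrite("pics/d_s.png",cv2.resize(im[100:300,220:460],None,fx=3,fy=3))
E
```

```text
[-0.32999816  0.04710125  0.11986787]
5.1583 19.945609339039354 [-0.37576478 -0.06502989 -0.31835646] [0.57003681 0.08398913 0.21298874]
```

View pics/d_s.png

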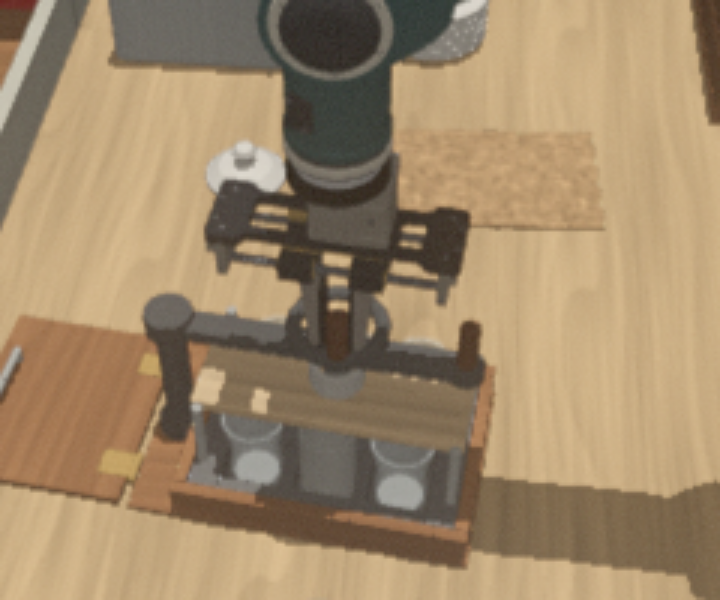

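The finger gap is 19.9 mm, so the grip is held. The middle slot on the +y side holds the opaque steel holder. Next I'll turn the wheel.

```bash
python3 - <<'E'
from h import *
A=np.array([.573,.048]); p0=np.array(ctrl.get_tool_pos()); r=.036
th0=np.arctan2(*(p0[:2]-A)[::-1]); t0=ctrl.get_t(); d=0; mx=0
while d<9.4:
    d+=0.3
    ctrl.servo_line([A[0]+r*np.cos(th0+d),A[1]+r*np.sin(th0+d),p0[2]+d*.016/2/np.pi],None,0.06)
    f=np.array(ctrl.get_ft_force()); 
    if int(d/.3+.5)%3==0: print(round(d,2),f.round(1),round(ctrl.get_t()-t0,2))
    if np.linalg.norm(f)>25: print("force",d,f); break
print(ctrl.get_finger_gap()*92,ctrl.get_tool_pos(),ctrl.get_t())
im,c=snap("side","e_s");cv2.imwrite("pics/e_s_z.png",cv2.resize(im[100:300,220:460],None,fx=3,fy=3))
E
```

```text
0.9 [ 0.3 -1.4 -1.7] 1.0
1.8 [ 4.9  0.9 -4.2] 2.0
2.7 [ 1.2  0.4 -1.6] 3.0
3.6 [ 2.  -0.6 -1.9] 4.0
4.5 [ 3.3  0.4 -1. ] 5.0
5.4 [1.6 2.3 0.1] 6.0
6.3 [-0.3 -1.1  1.7] 7.0
7.2 [ 2.7 -2.2 -2.5] 8.0
8.1 [ 5.3  0.1 -4.6] 9.0
9.0 [ 1.1 -0.1 -1.7] 10.0
19.848283666742336 [0.58310891 0.01297509 0.23751305] 15.925
```

View pics/e_s_z.png

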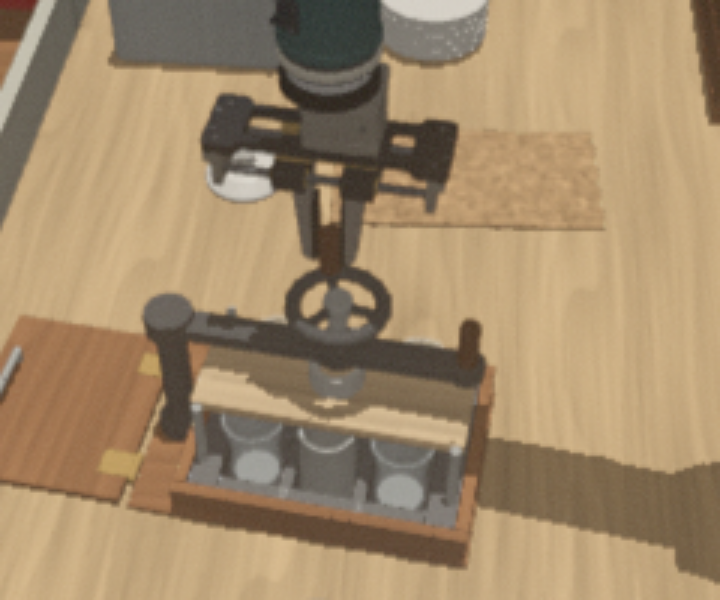

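```bash
python3 - <<'E'
from h import *
ctrl.release()
p=np.array(ctrl.get_tool_pos()); ctrl.servo_line(p+[0,0,.06],None,.25)
ctrl.reach([.4632,.0595,.29],quat(np.pi/2-.106))
print(ctrl.get_t())
snap("top","f_t"); im,c=snap("wrist","f_w"); print(proj(c,[.4632,.0595,.204]),ctrl.get_tool_pos())
im=cv2.imread("pics/f_t.png");cv2.imwrite("pics/f_tz.png",cv2.resize(im[95:260,240:380],None,fx=3.6,fy=3.6))
E
```

```text
18.6833
[325.83164568 209.02292691] [0.46337909 0.05931436 0.28964293]
```

View pics/f_w.png

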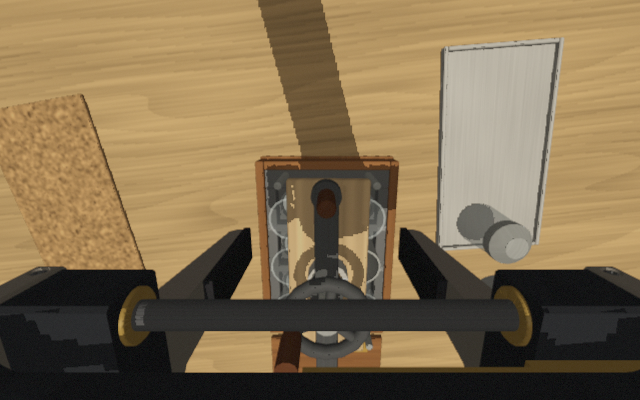

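View pics/f_tz.png

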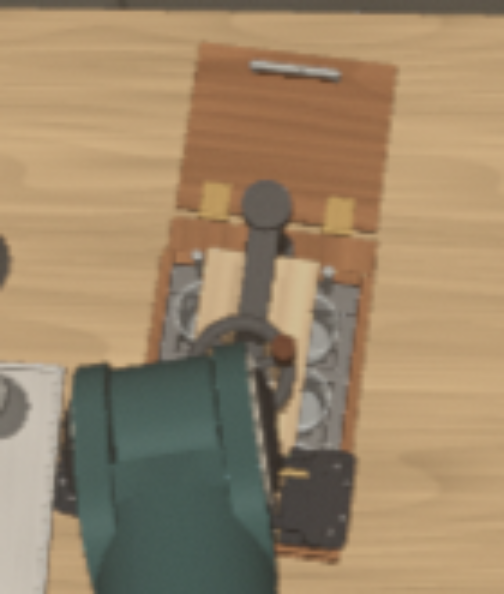

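The peg is centred between the jaws at about (326,205), and the arm is still straight over the board. I'll descend, grip the peg and swing clockwise to the tray side.

```bash
python3 - <<'E'
from h import *
P=np.array([.723,.0317])
ctrl.servo_line([.462,.0595,.179],None,.15); print(ctrl.get_ft_force())
ctrl.grasp(20); print(ctrl.get_finger_gap()*92,ctrl.get_t())
p0=np.array(ctrl.get_tool_pos()); v=p0[:2]-P; r=np.hypot(*v); a0=np.arctan2(v[1],v[0]); print(r,a0)
r=.2605
y0=np.pi/2-.106
for k in range(1,15):
    d=-0.1*k
    ctrl.servo_line([P[0]+r*np.cos(a0+d),P[1]+r*np.sin(a0+d),p0[2]],quat(y0+d),.10)
    f=np.array(ctrl.get_ft_force()); print(k,f.round(1),np.round(ctrl.get_wrist_torque(),1))
    if np.linalg.norm(f)>35: break
print(ctrl.get_finger_gap()*92,ctrl.get_tool_pos(),ctrl.get_t())
snap("side","g_s");snap("top","g_t")
E
```

```text
[ 0.50937641  0.27899386 -1.11529874]
17.982568673417273 20.7833
0.26250491706938467 3.0347886382118814
1 [-6.1  3.2  5.4] [ 0.7  1.2 -0.1]
2 [-5.   4.3  5.5] [ 0.8  1.2 -0. ]
3 [-5.7  4.5  4.4] [ 0.9  1.1 -0. ]
4 [-4.5  4.8  3.5] [ 0.9  1.1 -0.1]
5 [-4.2  4.8  3.2] [ 1.1  0.9 -0.1]
6 [-3.8  4.7  2.5] [ 1.1  0.8 -0.2]
7 [-3.4  5.6  2.5] [ 1.2  0.8 -0.1]
8 [-3.3  6.4  1.7] [ 1.3  0.6 -0.1]
9 [-2.   5.4  1.2] [ 1.3  0.5 -0.1]
10 [-2.   5.6  0.4] [ 1.3  0.4 -0.1]
11 [ 0.   6.7 -0.1] [ 1.3  0.2 -0.2]
12 [0.5 5.7 0.5] [ 1.2  0.1 -0.1]
13 [1.  6.2 0.9] [ 1.2 -0.1 -0.1]
14 [1.6 6.5 0.3] [ 1.2 -0.2 -0.1]
17.525382500083705 [0.70674256 0.29490852 0.17908426] 26.5083
```

View pics/g_s.png

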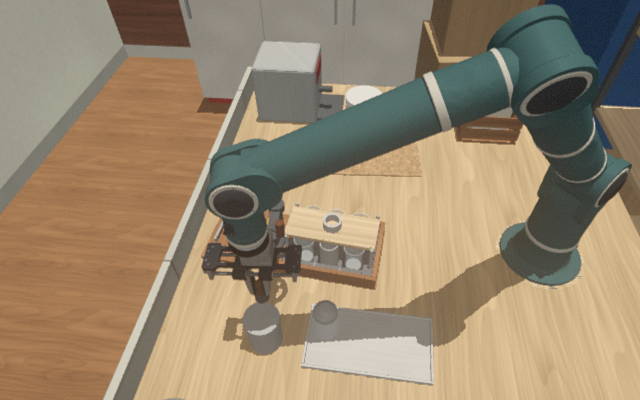

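View pics/g_t.png

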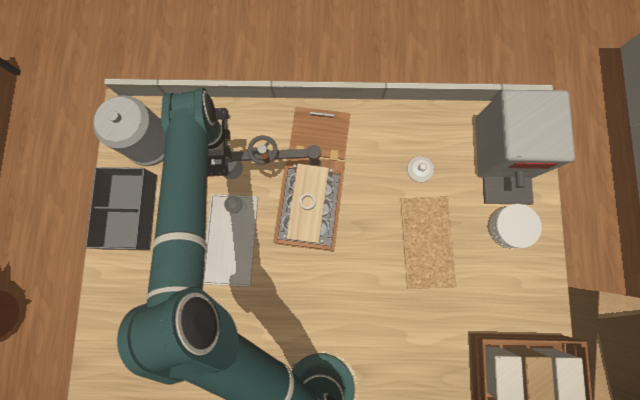

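The clamp arm is now pointing about 90° aside and the board with its ring at (308,201) is free. I'll measure the board, mat and tray in the top view.

```bash
python3 - <<'E'
from h import *
im=cv2.imread("pics/g_t.png"); ct=dict(np.load("pics/g_t.npz"))
cs=dict(np.load("pics/g_s.npz"))
cv2.imwrite("pics/g_tz.png",cv2.resize(im[155:255,265:350],None,fx=6,fy=6,interpolation=cv2.INTER_CUBIC))
ims=cv2.imread("pics/g_s.png");cv2.imwrite("pics/g_sz.png",cv2.resize(ims[195:290,270:395],None,fx=6,fy=6,interpolation=cv2.INTER_CUBIC))
a=cv2.imread("pics/a_top.png"); hsv=cv2.cvtColor(a,cv2.COLOR_BGR2HSV)
print(hsv[240,430],hsv[300,430],hsv[250,235],hsv[310,240])
print(hsv[230:250:4,395:460:6].tolist()[0])
def rect(mask,z,n):
    cn,_=cv2.findContours(mask,cv2.RETR_EXTERNAL,cv2.CHAIN_APPROX_NONE)
    k=max(cn,key=cv2.contourArea)[:,0].astype(float)
    w=np.array([onz(ct,p,z)[:2] for p in k]).astype(np.float32)*1000
    (cx,cy),(w_,h_),ang=cv2.minAreaRect(w); print(n,(cx/1000,cy/1000),w_,h_,ang)
m=np.zeros(a.shape[:2],np.uint8); m[185:300,385:470]=255
b=cv2.GaussianBlur(hsv,(5,5),0); 
mm=((b[...,2]<205)&(b[...,1]>85)).astype(np.uint8)*255&m; cv2.imwrite("pics/mm.png",mm); rect(mm,.006,"mat")
m=np.zeros(a.shape[:2],np.uint8); m[190:290,195:265]=255
mt=((hsv[...,1]<50)).astype(np.uint8)*255&m; cv2.imwrite("pics/mt.png",mt); rect(mt,.014,"tray")
cv2.imwrite("pics/mk.png",np.hstack([cv2.resize(mm[180:300,380:480],None,fx=4,fy=4),cv2.resize(mt[180:300,180:280],None,fx=4,fy=4)]))
E
```

```text
[ 16 111 173] [ 17 101 175] [ 18  26 195] [ 18  96 191]
[[17, 97, 190], [17, 97, 189], [16, 111, 172], [16, 109, 180], [16, 114, 164], [16, 110, 174], [16, 109, 175], [16, 113, 165], [16, 112, 169], [16, 108, 184], [17, 98, 188]]
mat (0.468256591796875, -0.34866351318359373) 285.0113830566406 385.32098388671875 89.56403350830078
tray (0.46011627197265625, 0.31044061279296875) 159.44674682617188 298.30078125 87.85751342773438
```

View pics/g_tz.png

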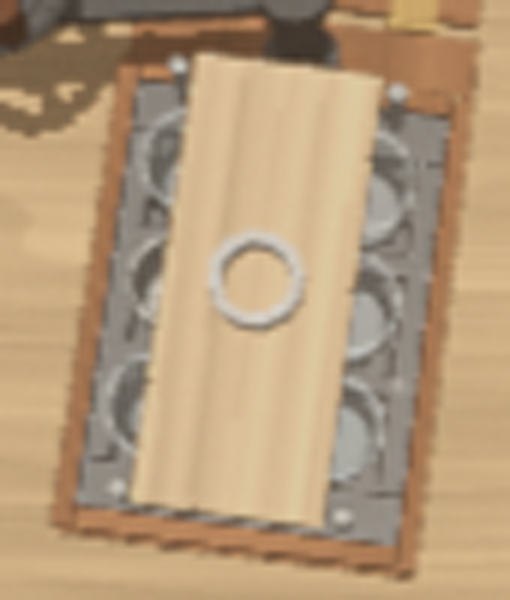

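View pics/g_sz.png

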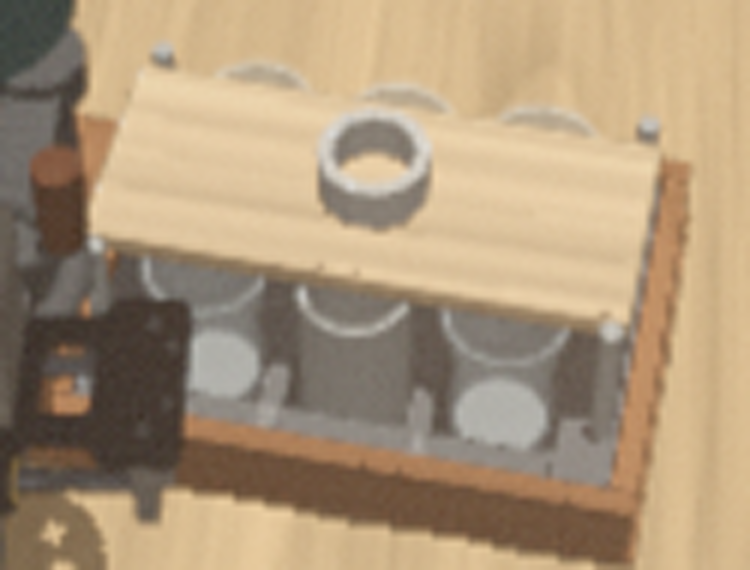

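View pics/mk.png

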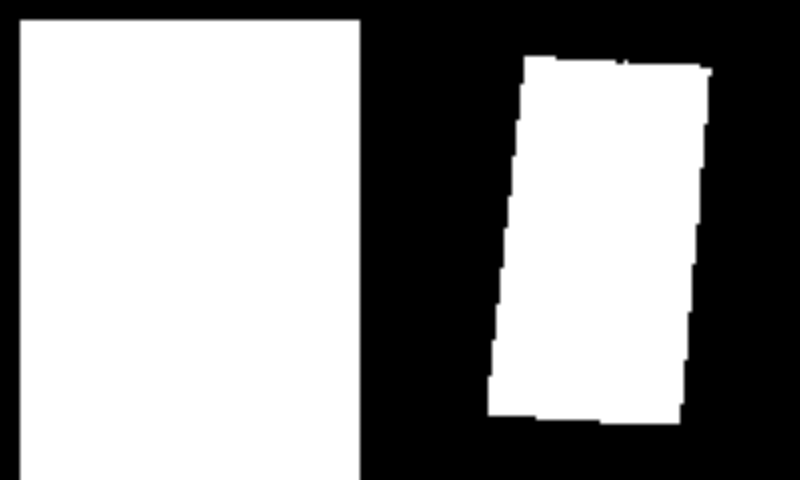

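```bash
python3 - <<'E'
from h import *
ct=dict(np.load("pics/g_t.npz")); cs=dict(np.load("pics/g_s.npz"))
a=cv2.imread("pics/a_top.png"); b=cv2.GaussianBlur(cv2.cvtColor(a,cv2.COLOR_BGR2HSV),(5,5),0)
m=np.zeros(a.shape[:2],np.uint8); m[188:297,392:465]=255
mm=((b[...,1]>103)).astype(np.uint8)*255&m; mm=cv2.morphologyEx(cv2.morphologyEx(mm,cv2.MORPH_CLOSE,np.ones((7,7))),cv2.MORPH_OPEN,np.ones((9,9)))
cn,_=cv2.findContours(mm,cv2.RETR_EXTERNAL,cv2.CHAIN_APPROX_NONE); k=max(cn,key=cv2.contourArea)[:,0]
w=np.array([onz(ct,p,.006)[:2] for p in k]).astype(np.float32)*1000; print(cv2.minAreaRect(w))
rt=(265+256/6,155+280/6); rs=(270+374/6,195+153/6)
print("ring",onz(ct,rt,.136),onz(cs,rs,.136),tri([(ct,rt),(cs,rs)]))
z=.112
C=[(265+x/6,155+y/6) for x,y in [(195,53),(382,78),(325,527),(132,500)]]
W=[onz(ct,p,z)[:2] for p in C]; print("board",np.mean(W,0),np.degrees(np.arctan2(*(W[0]-W[3])[::-1])),np.degrees(np.arctan2(*(W[1]-W[2])[::-1])),np.linalg.norm(W[0]-W[3]))
E
```

```text
((464.7361755371094, -345.0556945800781), (299.2417907714844, 163.67236328125), 2.5519394874572754)
ring [0.57027603 0.0483042  0.136     ] [0.57330818 0.05447197 0.136     ] (array([0.57272223, 0.04857003, 0.12863246]), [np.float64(0.001206859827798746), np.float64(0.001206859827798561)])
board [0.57128277 0.04793922] -6.011145461171378 -6.032807343460649 0.23713184107701507
```

```bash
python3 - <<'E'
from h import *
ctrl.release(); p=np.array(ctrl.get_tool_pos()); ctrl.servo_line(p+[0,0,.16],None,.3)
ctrl.reach([.571,.0485,.25],quat(np.pi/2-.105)); print(ctrl.get_t(),ctrl.get_q())
im,c=snap("wrist","i_w"); print(proj(c,[.571,.0485,.136]))
snap("side","i_s")
for z in (.25,.05): print(ctrl.ik([.465,-.345,z],quat(np.pi/2+.045)))
E
```

```text
29.875 [-0.432394    0.31778913  0.3582951   1.78995512 -0.1261396   1.05674076
  1.4374582 ]
[324.92402268 200.82646299]
[ 0.13282864  0.34698199  0.56639401  1.78633735 -0.20972524  1.06849095
  2.3896915 ]
[ 0.25599002  0.61297139  0.42430354  1.91627997 -0.38053378  0.6914778
  2.52464064]
```

View pics/i_w.png

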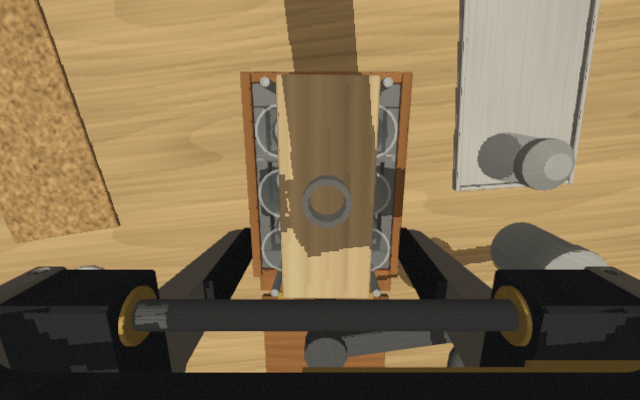

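View pics/i_s.png

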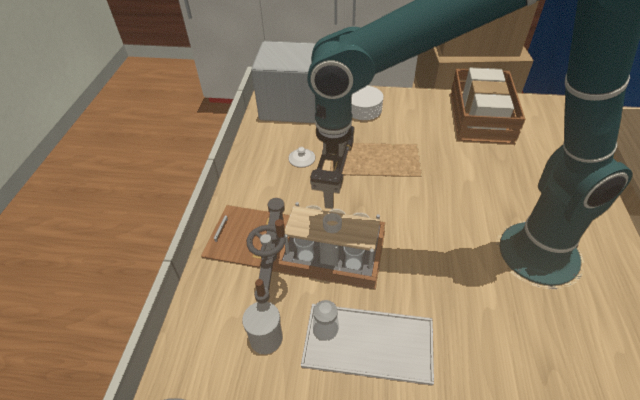

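The ring is at (327,202), within 2 px of the prediction. I'll grip it and lift.

```bash
python3 - <<'E'
from h import *
q=quat(np.pi/2-.105)
ctrl.servo_line([.571,.049,.127],q,.15); print(ctrl.get_ft_force())
ctrl.grasp(35); print(ctrl.get_finger_gap()*92,ctrl.get_t())
ctrl.servo_line([.571,.049,.24],None,.12); print(ctrl.get_ft_force(),ctrl.get_finger_gap()*92)
ctrl.servo_line([.465,-.345,.20],quat(np.pi/2+.045),.2); print(ctrl.get_ft_force(),ctrl.get_t())
snap("side","j_s");snap("top","j_t")
E
```

```text
[0.17496942 0.06440874 0.32508692]
47.99803513807891 31.675
[-0.08332103 -0.42701091 -4.33485421] 47.48366910012479
[ 0.40509313  0.2527021  -3.43810994] 34.9667
```

View pics/j_s.png

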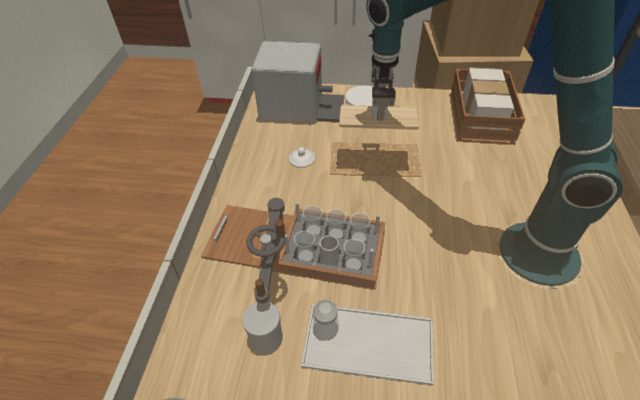

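View pics/j_t.png

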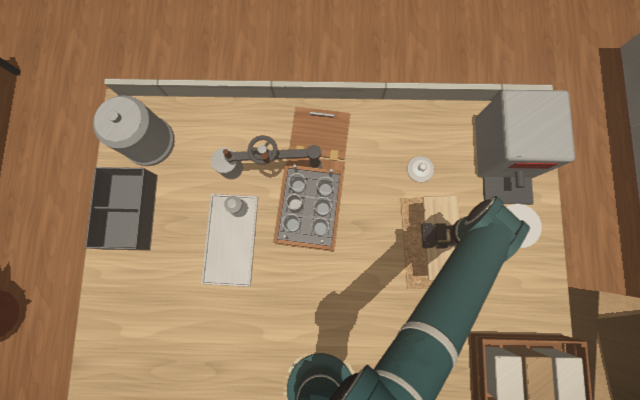

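The board is held level over the mat, and the rack is open with all the glasses standing. I'll lower the board.

```bash
python3 - <<'E'
from h import *
ctrl.servo_line([.465,-.345,.055],None,.15)
for z in (.046,.042,.039,.036,.034):
    ctrl.servo_line([.465,-.345,z],None,.04); f=ctrl.get_ft_force(); print(z,np.round(f,1))
    if f[2]>-1: break
ctrl.release(); print(ctrl.get_t())
ctrl.servo_line([.465,-.345,.16],None,.25)
ctrl.reach([.578,.02,.28],quat(0-.105)); print(ctrl.get_t())
im,c=snap("wrist","k_w"); print(proj(c,[.577,.094,.098]))
im,c=snap("side","k_s"); print(proj(c,[.577,.094,.098]),ctrl.get_t()); im,c=snap("top","k_t");print(proj(c,[.577,.094,.098]))
E
```

```text
0.046 [ 0.   0.5 -3.5]
0.042 [-0.7 -0.4 -3.8]
0.039 [ 0.7 -0.1 -4.3]
0.036 [ 0.4  0.1 -3.7]
0.034 [-2.9  1.3  5. ]
38.3417
41.025
[317.63832334 120.20391318]
[329.46337028 241.61083051] 41.125
[293.77853849 201.28403153]
```

View pics/k_w.png

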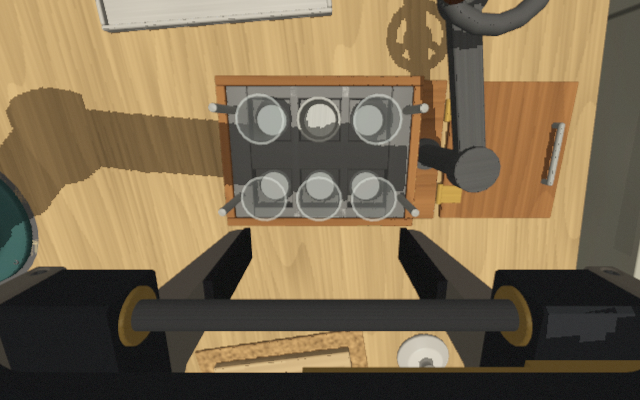

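View pics/k_s.png

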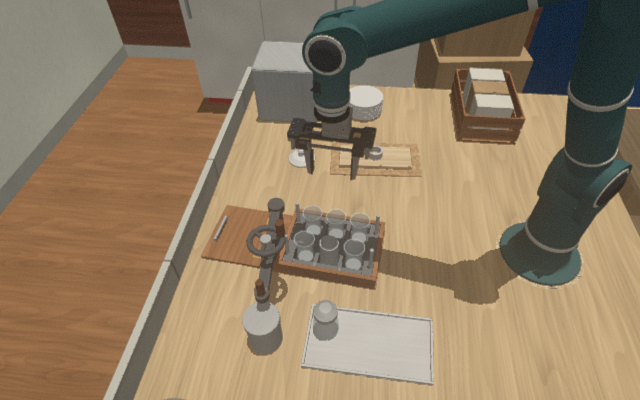

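View pics/k_t.png

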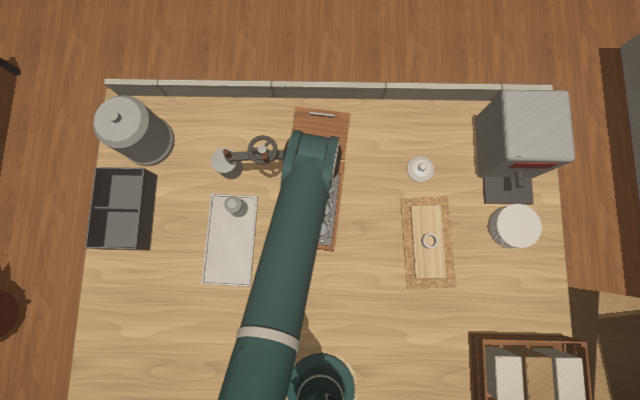

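The board lies on the mat, parallel and centred at about (428,241). The holder rim shows at (320,118) in the wrist view. The neighbouring glass rims leave little room for the fingers, so I'll turn the jaws 30° from the rack's y axis, which gives at least 11 mm clearance all round.

```bash
python3 - <<'E'
from h import *
c=dict(np.load("pics/k_w.npz")); im=cv2.imread("pics/k_w.png")
g=cv2.resize(im[80:160,270:370],None,fx=7,fy=7,interpolation=cv2.INTER_CUBIC); cv2.imwrite("pics/k_z.png",g)
print(onz(c,(320,118),.098))
ct=dict(np.load("pics/j_t.npz")); a=cv2.imread("pics/j_t.png")
cv2.imwrite("pics/j_z.png",cv2.resize(a[160:255,265:350],None,fx=6,fy=6,interpolation=cv2.INTER_CUBIC))
for p in [(.578,.094,.25),(.578,.094,.062),(.41,.31,.2),(.41,.31,.054)]:
    print(ctrl.ik(p,quat(np.radians(114))))
E
```

```text
[0.57989384 0.09608299 0.098     ]
[-0.4757361   0.33730775  0.32441324  1.75858805 -0.12087119  1.0651881
  1.87999281]
[-0.37955891  0.5764696   0.20965091  1.88531327 -0.17750757  0.69766746
  1.92327262]
[-0.96771004  0.26924463  0.30049353  1.97449018 -0.09975324  0.91179803
  1.37344911]
[-0.88992483  0.49994523  0.21797868  2.06154611 -0.18516598  0.59810844
  1.44532057]
```

View pics/k_z.png

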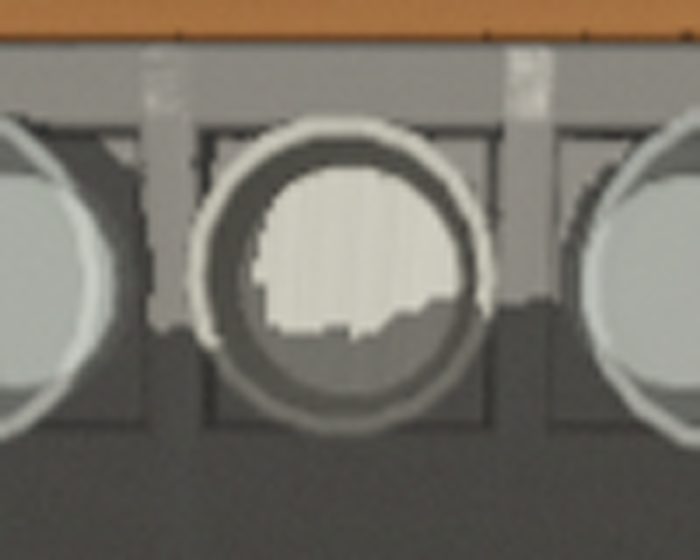

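View pics/j_z.png

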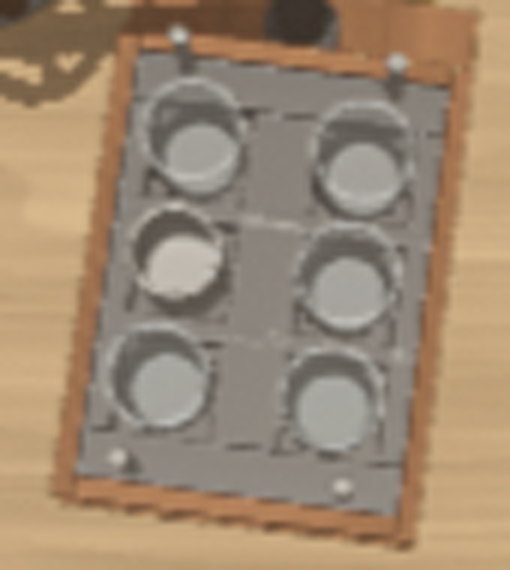

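```bash
python3 - <<'E'
from h import *
q=quat(np.radians(114))
ctrl.reach([.578,.094,.22],q)
ctrl.servo_line([.578,.094,.062],None,.12); print(np.round(ctrl.get_ft_force(),1))
ctrl.grasp(20); print(ctrl.get_finger_gap()*92,np.round(ctrl.get_ft_force(),1),ctrl.get_t())
ctrl.servo_line([.578,.094,.20],None,.12); print(np.round(ctrl.get_ft_force(),1),ctrl.get_finger_gap()*92)
ctrl.servo_line([.41,.31,.18],None,.18); print(ctrl.get_t())
snap("side","l_s")
E
```

```text
[0.4 0.1 0.3]
50.439672189364586 [-0.  -0.   0.8] 44.95
[ 0.6 -0.  -1.7] 50.35256608245806
47.925
```

View pics/l_s.png

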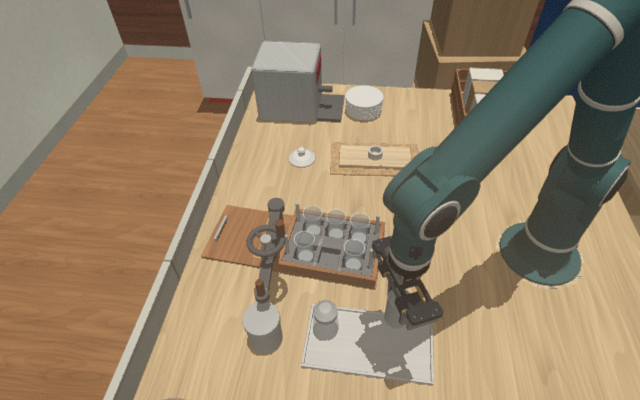

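```bash
python3 - <<'E'
from h import *
ctrl.servo_line([.41,.31,.064],None,.12)
for z in (.059,.056,.054,.053):
    ctrl.servo_line([.41,.31,z],None,.04); f=ctrl.get_ft_force(); print(z,np.round(f,1))
    if f[2]>1: break
ctrl.release(); ctrl.wait(.2)
ctrl.servo_line([.41,.31,.2],None,.2)
ctrl.reach([.35,.0,.33],quat(np.radians(100))); print(ctrl.get_t())
snap("side","m_s");snap("top","m_t")
E
```

```text
0.059 [-0.9  0.2 -1.4]
0.056 [ 0.3  0.6 -1.7]
0.054 [ 1.   0.1 -0.9]
0.053 [-1.6 -0.8  8.3]
53.2417
```

View pics/m_s.png

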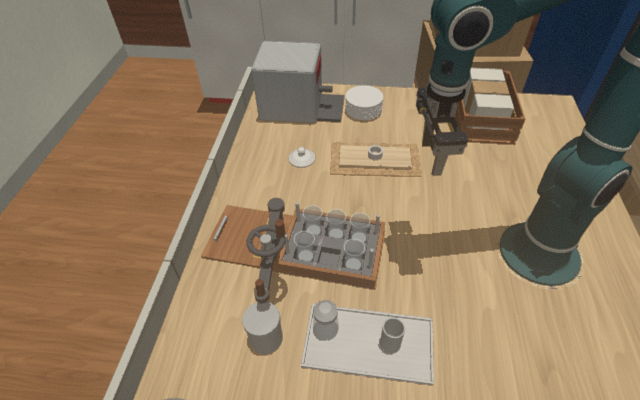

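View pics/m_t.png

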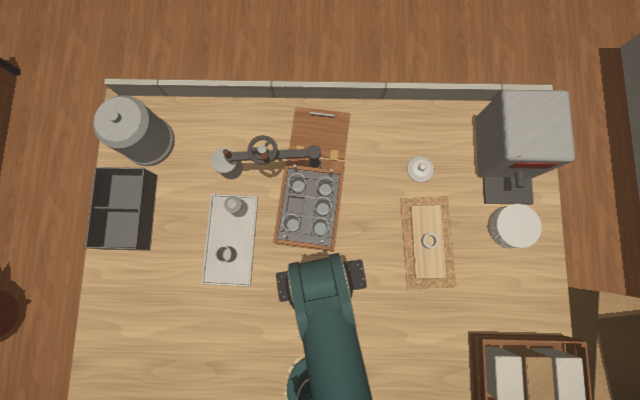

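```bash
python3 - <<'E'
from h import *
print(ctrl.get_ft_force()); ctrl.job_done(); print(ctrl.get_t())
E
```

```text
[-0.15688057 -0.16636704  0.20704799]
the job is handed in; nothing more can be done
the job is handed in; nothing more can be done
```

The job is done and handed in at about 53 s of the 72 s allowed; it reports no verdict.

**What I did:**
- **Clamp:** I turned the wheel about 9.6 rad anticlockwise from an estimated 1.8 rad, so the stem should be about 29 mm up. I then swung the clamp arm about 1.4 rad to the tray side.
- **Board:** I lifted it by its ring and laid it on the mat.
- **Holder:** I took it from the middle slot on the +y side and stood it on the tray.

**Last checks:**
- **Board:** in the final pictures it lies flat and lengthwise on the mat, close to its centre.
- **Holder:** it stands upright on the tray, about 50 mm from the tray's centre towards the robot and well inside the rim.
- **Other objects:** the five glasses are still in their slots, and the shaker, pot lid and canister look unmoved.
- **Robot:** the arm is clear of everything, with wrist force about 0.3 N.

No check failed or disagreed. The stem height and swing angle come from how far the tool moved and from the pictures, not from a direct reading.

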